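Long hole template onto the twin-pin jig

ROBOT

A 6-joint arm with a two-finger parallel gripper is mounted at the origin on a cart in front of the work surface, level with it; the furniture and walls round the work are solid. World frame = base frame: x ahead of the robot, y to its left, z up, the work surface at z = 0. Lengths are in mm, angles in rad, forces in N, time in s.
With the tool pointing down it reaches from about 350 to 775 mm from the base axis. Payload 7.3 kg.
Tool frame: the origin (TCP) lies at the very end of the fingers, on their centre line; the grasp point (between the pads) lies 19 mm behind it; z points along the fingers, y is the line along which they close (so a half turn about z gives the same grasp; the last joint's range is limited). The gripper opens to 92 mm and grips with 3 to 60 N. Pads are 19 mm wide; open, the fingers measure 130 mm over their backs; the gripper's body (75 mm by 190 mm) begins 47 mm behind the grasp point.
Start: joints at [1.185, 0.342, 1.524, -0, 1.275, -0.146], TCP at [124.676, 510.001, 226.741] pointing down, gripper open.
Joint ranges: [-2.53, 2.53], [-0.77, 2.02], [0.04, 2.7], [-1, 4.14], [0.28, 2.66], [-3.11, 3.11]. Speed limits (rad/s): [2.57, 2.57, 3.14, 3.14, 3.14, 3.14].

INTERFACE

Orientations are given as [roll, pitch, yaw] about the fixed x, y, z axes, in that order (R = Rz(yaw) Ry(pitch) Rx(roll)).
In Python, from plant import bot gives the robot as it stands.
- The arm moves only by the tool send_rows, never from a script. Its argument "rows" is a list of rows, each an object of numbers: "x", "y", "z": the shift along the tool's x, y, z in units of 0.2 m (1.0 is 0.2 m); "ax", "ay", "az": the turn, a rotation vector about the tool's x, y, z in units of 60 degrees (1.0 is 60 degrees); "jaw": the opening, from -1 (shut) to 1 (fully open), so that 0 is half open. In form: [{"x": .., "y": .., "z": .., "ax": .., "ay": .., "az": .., "jaw": ..}, ...]. A call has exactly 10 rows; each row is the pose to reach, as a shift and turn from the pose commanded when the call began, along the tool's axes at that moment; what a row does not reach only later rows make up. A row lasts 1/8 s, in which the tool goes at most 62.5 mm and 10.7 degrees, less where a joint would pass 70% of its speed; a pose out of reach is approached as far as the arm can. A call with a number of a shift or a turn outside -1 to 1 is refused whole. A call with a gripper value outside its range is refused whole. The fingers move at their own pace and stop on an object; the grip force is fixed at half the most. Time passes only in rows, so rows that repeat a pose let the fingers close, or fill a call up. It gives the time, the measured TCP pose, the force, the opening and the grip force at its end, in the units of the state.
- bot.get_obs(): the state, without advancing time (a new reading comes with each control period).
- bot.capture(name): name is "scene" or "top"; returns (picture, depth): 480x640x3 uint8, red, green, blue; 480x640 float32, mm along the optical axis (not along the pixel's ray), 0 where there is no reading.
- bot.camera_model(name): a dict with "vertical_fov" (degrees; the focal length in pixels is half the picture's height over the tangent of half this angle, whatever the lens; pixels are square), "cx", "cy" (the principal point, pixels), "R" (3x3) and "t" (3): a world point X has camera coordinates R X + t. Camera axes: x right, y down, z forward; pixel columns grow to the right and rows downward; lengths in mm; the calibration is good to about 2 mm. A picture is of the moment at which its call begins. camera_model takes no time and is no camera call.
- bot.close_job(): hands the job in; it is judged then, once.
The state is a dict: "time": time; "joint_positions": joint angles; "dq": joint speeds; "tau": joint torques, N m; "tool_pos": TCP position; "tcp_rot": TCP orientation; "contact_force": force on the tool from outside, world axes, zero at the start; "moment": the same for the moment, N m; "grip_width": finger opening in mm; "finger_force": force on a finger pad.
Only numpy, scipy, OpenCV 4.12 (cv2) and the standard library are available. Lean on these libraries where they do the work, as an engineer would, in place of code of your own. Each camera call takes 0.05 s, during which the arm holds its last target. There are 200 camera calls.

TASK

Hang the long hole template on the twin-pin jig: lower it by its grip so that both pins come up through its two holes together and it lies flat on the jig's base, then let go. Set it down, do not drop it, and leave the short template, whose holes are too close together, where it lies.

Things in the scene. Friction and masses are not known exactly. Their poses are not given: they have to be found in the camera images.
- long_template: Longer of two loose bright steel hole templates, 0.35 kg: plate 180 x 70 x 6 mm, two 34 mm through holes 130 mm apart; in its middle a black upright block grip, 40 mm along the plate x 24 mm across, top 48 mm above the plate's underside. Origin: centre of the underside; x along the length (holes at x = -65 and +65 mm), y across, z up. A half turn about z is the same.
- short_template: The shorter template, loose, same make and grip: plate 140 x 70 x 6 mm, two 34 mm holes only 90 mm apart, so it does not fit the jig. Origin and axes as for the long one.
- jig: Twin-pin jig, fixed: dark steel base 200 x 80 x 14 mm with two upright steel pins, 14 mm thick, 130 mm apart, standing 40 mm above the base's top, the last 16 mm tapered to a 4 mm tip. Origin: centre of the underside, on the table; x along the base (pins at x = -65 and +65 mm), z up. Jig and templates may swap places; each lies roughly lengthwise away from the robot.

How it is judged (in metres and radians):
On the way:
1. the long template is lifted clear of the table (height (world z) of long_template above 0.04 m), for 0.2 s.
At the end, for the whole second after the job is handed in: The long template lies flat (5 degrees) on the jig's base, a pin through each hole: underside within 5 mm of the base's top, centre within 15 mm of the jig's, length within 12 degrees of the jig's, at rest; the short template is within 30 mm of where it lay (horizontal distance between long_template and jig below 0.015 m and angle between the x axis of long_template and the x axis of jig, either way round below 0.22 rad and z of long_template in the frame of jig between 0.01 and 0.019 m and angle between long_template's own z axis and vertical below 0.09 rad and linear speed of long_template below 0.02 m/s and distance of short_template from where it was at the start of the episode below 0.03 m); the robot touches nothing.
It fails at once if the short template is shifted by more than 30 mm (distance of short_template from where it was at the start of the episode above 0.03 m).
It fails at once if the long template is dropped onto the jig (faster than 0.7 m/s just above its base) (horizontal distance between long_template and jig below 0.04 m and z of long_template in the frame of jig below 0.06 m and linear speed of long_template above 0.7 m/s).
It also fails if it takes over 38 s, if anything falls off the work surface, if the arm or the gripper's body presses on something with over 40 N, if the wrist force passes 120 N, or if a joint passes its speed limit or range.

## Working session

There is one attempt and no reset: what is moved stays moved. The work goes in short steps, Python scripts to look and compute and a tool call to move; the robot and the scene stay as the last step left them, time stands still between calls to the robot, and variables do not carry over. Pictures are saved under pics/ and viewed, at most 10 in all, crops included, and the job is handed in when it is done.

Besides the shell and the picture viewer there is one more tool, called after "Emit:" as name(argument=value, ...) on one line, values as JSON. send_rows: Moves the arm, as the interface text tells. Its arguments: {"type":"object","properties":{"rows":{"type":"array","items":{"type":"object","properties":{"x":{"type":"number","minimum":-1,"maximum":1},"y":{"type":"number","minimum":-1,"maximum":1},"z":{"type":"number","minimum":-1,"maximum":1},"ax":{"type":"number","minimum":-1,"maximum":1},"ay":{"type":"number","minimum":-1,"maximum":1},"az":{"type":"number","minimum":-1,"maximum":1},"jaw":{"type":"number"}}}}},"required":["rows"]}

```bash
mkdir -p pics; cat > h.py <<'E'
import numpy as np, cv2
from plant import bot
from scipy.spatial.transform import Rotation as Ro
def ray(name,uv,z):
    m=bot.camera_model(name); f=240/np.tan(np.radians(m["vertical_fov"])/2)
    R=np.array(m["R"]);t=np.array(m["t"])
    uv=np.atleast_2d(uv).astype(float)
    d=np.c_[(uv[:,0]-m["cx"])/f,(uv[:,1]-m["cy"])/f,np.ones(len(uv))]@R
    c=-R.T@t
    return c+d*((z-c[2])/d[:,2])[:,None]
def cloud(name,dep):
    m=bot.camera_model(name); f=240/np.tan(np.radians(m["vertical_fov"])/2)
    v,u=np.mgrid[:480,:640]
    p=np.stack([(u-m["cx"])/f*dep,(v-m["cy"])/f*dep,dep],-1)
    return (p-np.array(m["t"]))@np.array(m["R"])
E
python3 - <<'E'
from h import *
o=bot.get_obs(); print(o)
for n in("scene","top"):
    p,d=bot.capture(n); np.savez(f"pics/{n}0.npz",p=p,d=d); cv2.imwrite(f"pics/{n}0.png",p[:,:,::-1]); print(bot.camera_model(n))
E
```

```text
{'time': 0.0, 'joint_positions': array([ 1.18502433e+00,  3.42695355e-01,  1.52501084e+00,  2.75734884e-05,
        1.27542156e+00, -1.45990448e-01]), 'dq': array([-2.77060145e-04, -4.76700699e-05,  9.77477626e-04,  4.37695982e-04,
        1.46478657e-04, -4.65930800e-04]), 'tau': array([-2.87878920e-04, -4.31246603e+01, -2.44207960e+01,  7.16341124e-02,
        5.62865508e-02, -1.06786770e-04]), 'tool_pos': array([124.4915307 , 509.60352314, 226.06133661]), 'tcp_rot': array([-3.14007771e+00, -2.49401787e-04,  2.90180287e+00]), 'contact_force': array([-0.90727644, -0.61812607, -0.00947513]), 'moment': array([ 0.03163015, -0.00401131,  0.00420571]), 'finger_force': 0.0, 'grip_width': 91.69721953240669}
{'vertical_fov': 55.10886324924309, 'cx': 313.9044843311487, 'cy': 244.3490604721935, 'R': array([[-4.34263418e-01, -9.00785762e-01, -5.42001343e-04],
       [-7.88813473e-01,  3.80572650e-01, -4.82636263e-01],
       [ 4.34958145e-01, -2.09163736e-01, -8.75820726e-01]]), 't': array([250.85030591, 452.99088665, 904.21786848])}
{'vertical_fov': 55.12866097945518, 'cx': 318.25208878987854, 'cy': 248.34495435801136, 'R': array([[ 0.01260331, -0.99972019,  0.02001733],
       [-0.99425752, -0.01465698, -0.10600542],
       [ 0.10626915, -0.01856636, -0.99416405]]), 't': array([ -3.07131016, 541.49835651, 958.64047255])}
```

View pics/top0.png

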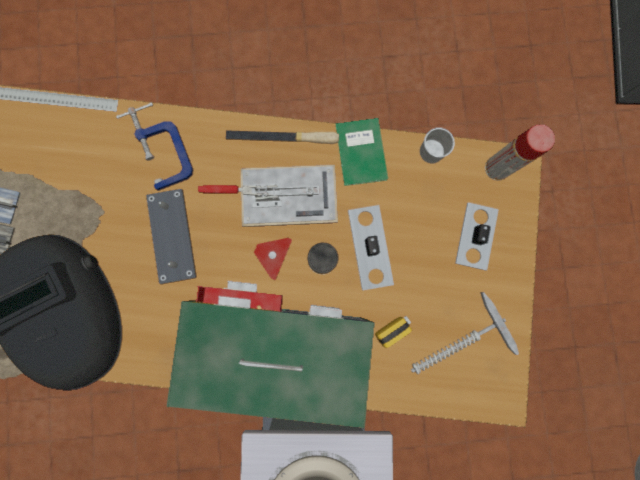

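View pics/scene0.png

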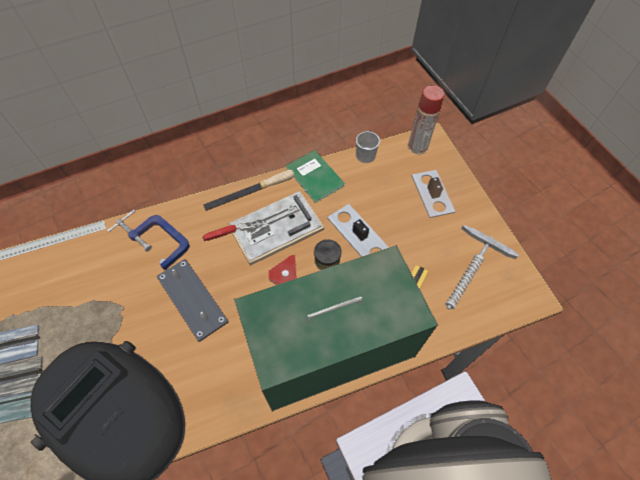

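The top view shows the jig at about (171,237), the long template at (372,247) with holes at (365,217) and (376,276), and the short one at (478,236). A tall green toolbox sits between the robot and the work. Next I'll measure these and map heights.

```bash
python3 - <<'E'
from h import *
z=np.load("pics/top0.npz");p,d=z["p"],z["d"]
C=cloud("top",d)
hsv=cv2.cvtColor(p,cv2.COLOR_RGB2HSV)
def comp(mask,roi,z,inv=None):
    u0,v0,u1,v1=roi; m=np.zeros((480,640),np.uint8); m[v0:v1,u0:u1]=mask[v0:v1,u0:u1]
    return m
# plates: low-saturation bright
m=((hsv[...,1]<60)&(hsv[...,2]>110)).astype(np.uint8)
for nm,roi in(("long",(340,200,400,295)),("short",(450,198,505,275))):
    mm=comp(m,roi,6); cs,h=cv2.findContours(mm,cv2.RETR_CCOMP,cv2.CHAIN_APPROX_NONE)
    for c,hh in zip(cs,h[0]):
        if cv2.contourArea(c)>60:
            q=ray("top",c[:,0,:],6.); r=cv2.minAreaRect(q[:,:2].astype(np.float32)); print(nm,"hole" if hh[3]>=0 else "outer",cv2.contourArea(c),np.round(r[0],1),np.round(r[1],1),round(r[2],1))
# jig: dark
m=((hsv[...,2]<120)&(hsv[...,1]<110)).astype(np.uint8); mm=comp(m,(140,185,202,290),14)
cs,_=cv2.findContours(mm,cv2.RETR_EXTERNAL,cv2.CHAIN_APPROX_NONE); c=max(cs,key=cv2.contourArea)
r=cv2.minAreaRect(ray("top",c[:,0,:],14.)[:,:2].astype(np.float32)); print("jig",r)
o=bot.get_obs(); mdl=bot.camera_model("top"); 
# height map: objects over 40mm
H=C[...,2]; ok=d>0
for lo in(20,60,100,150,200):
    mm=((H>lo)&ok).astype(np.uint8); n,l,s,_=cv2.connectedComponentsWithStats(mm)
    for i in range(1,n):
        if s[i,4]>60:
            q=C[l==i]; print(lo,s[i,4],"x",q[:,0].min().round(),q[:,0].max().round(),"y",q[:,1].min().round(),q[:,1].max().round(),"zmax",np.percentile(q[:,2],99).round())
vis=cv2.resize(p[170:320,130:410],None,fx=2.8,fy=2.8,interpolation=cv2.INTER_CUBIC); cv2.imwrite("pics/crop.png",vis[:,:,::-1])
E
```

```text
long outer 2525.5 [ 549.  -110.6] [180.7  71.4] 10.4
long hole 196.5 [ 484.9 -122.2] [35.1 32.9] 0.1
long hole 267.0 [ 551.9 -113.6] [47.3 32.6] 11.2
long hole 190.0 [612.  -98.9] [33.7 35.7] 0.9
short outer 1934.0 [ 577.2 -347.4] [ 71.8 141.1] 77.8
short hole 185.5 [ 533.1 -337.1] [33.3 33.8] 0.8
short hole 517.0 [ 596.8 -357.8] [41.3 82.6] 84.0
jig ((566.1543579101562, 324.74957275390625), (198.6938018798828, 80.65821838378906), 10.59121036529541)
20 680 x 670.0 821.0 y 285.0 412.0 zmax 25.0
20 1927 x 704.0 760.0 y -425.0 -370.0 zmax 203.0
20 570 x 736.0 801.0 y -282.0 -217.0 zmax 67.0
20 312 x 780.0 803.0 y -37.0 55.0 zmax 30.0
20 4248 x 594.0 726.0 y -32.0 248.0 zmax 106.0
20 290 x 555.0 597.0 y -361.0 -333.0 zmax 52.0
20 14618 x 242.0 563.0 y 425.0 665.0 zmax 111.0
20 243 x 528.0 568.0 y -124.0 -97.0 zmax 53.0
20 769 x 487.0 551.0 y -37.0 26.0 zmax 57.0
20 23056 x 222.0 466.0 y -89.0 256.0 zmax 243.0
20 235 x 347.0 451.0 y -417.0 -353.0 zmax 25.0
20 620 x 336.0 398.0 y -188.0 -118.0 zmax 67.0
20 132 x 66.0 78.0 y -34.0 34.0 zmax 36.0
60 1703 x 704.0 760.0 y -425.0 -370.0 zmax 203.0
60 169 x 736.0 801.0 y -282.0 -217.0 zmax 68.0
60 591 x 643.0 669.0 y 101.0 248.0 zmax 108.0
60 11416 x 261.0 547.0 y 441.0 652.0 zmax 111.0
60 23002 x 222.0 466.0 y -89.0 256.0 zmax 243.0
60 414 x 340.0 393.0 y -185.0 -125.0 zmax 68.0
100 1446 x 705.0 760.0 y -425.0 -370.0 zmax 203.0
100 183 x 643.0 659.0 y 196.0 248.0 zmax 109.0
100 2829 x 359.0 495.0 y 489.0 620.0 zmax 112.0
100 275 x 445.0 466.0 y 122.0 186.0 zmax 144.0
100 21723 x 222.0 455.0 y -89.0 256.0 zmax 243.0
150 1056 x 705.0 760.0 y -425.0 -370.0 zmax 203.0
150 21506 x 222.0 437.0 y -89.0 256.0 zmax 243.0
200 385 x 709.0 758.0 y -424.0 -374.0 zmax 204.0
200 20866 x 222.0 428.0 y -89.0 256.0 zmax 243.0
```

View pics/crop.png

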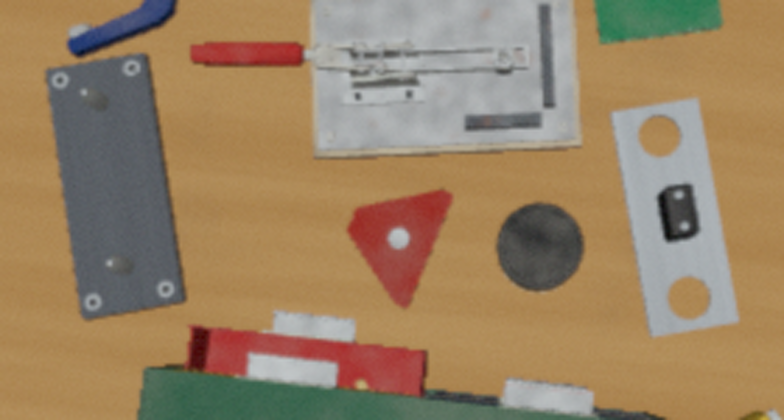

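The long template is at (548.5, -110.6) at 10.4° and the jig at (566.2, 324.7) at 10.6°. The toolbox is 243 mm high, so I'll travel at about 330 mm and turn the tool to yaw 190.4° on the way.

Emit:
send_rows(rows=[{"x":-0.1,"y":-0.07,"z":-0.15,"az":-0.1,"jaw":1},{"x":-0.25,"y":-0.18,"z":-0.3,"az":-0.2,"jaw":1},{"x":-0.4,"y":-0.3,"z":-0.45,"az":-0.3,"jaw":1},{"x":-0.55,"y":-0.42,"z":-0.52,"az":-0.4023,"jaw":1},{"x":-0.7,"y":-0.53,"z":-0.52,"az":-0.4023,"jaw":1},{"x":-0.82,"y":-0.62,"z":-0.52,"az":-0.4023,"jaw":1},{"x":-0.9,"y":-0.67,"z":-0.52,"az":-0.4023,"jaw":1},{"x":-0.94,"y":-0.7,"z":-0.52,"az":-0.4023,"jaw":1},{"x":-0.94,"y":-0.7,"z":-0.52,"az":-0.4023,"jaw":1},{"x":-0.94,"y":-0.7,"z":-0.52,"az":-0.4023,"jaw":1}])

```text
schema error: expected keys x, y, z, ax, ay, az, jaw
```

Emit:
send_rows(rows=[{"x":-0.1,"y":-0.07,"z":-0.15,"ax":0,"ay":0,"az":-0.1,"jaw":1},{"x":-0.25,"y":-0.18,"z":-0.3,"ax":0,"ay":0,"az":-0.2,"jaw":1},{"x":-0.4,"y":-0.3,"z":-0.45,"ax":0,"ay":0,"az":-0.3,"jaw":1},{"x":-0.55,"y":-0.42,"z":-0.52,"ax":0,"ay":0,"az":-0.4023,"jaw":1},{"x":-0.7,"y":-0.53,"z":-0.52,"ax":0,"ay":0,"az":-0.4023,"jaw":1},{"x":-0.82,"y":-0.62,"z":-0.52,"ax":0,"ay":0,"az":-0.4023,"jaw":1},{"x":-0.9,"y":-0.67,"z":-0.52,"ax":0,"ay":0,"az":-0.4023,"jaw":1},{"x":-0.94,"y":-0.7,"z":-0.52,"ax":0,"ay":0,"az":-0.4023,"jaw":1},{"x":-0.94,"y":-0.7,"z":-0.52,"ax":0,"ay":0,"az":-0.4023,"jaw":1},{"x":-0.94,"y":-0.7,"z":-0.52,"ax":0,"ay":0,"az":-0.4023,"jaw":1}])

```text
time: 1.35
tool_pos: [273.6, 329.7, 330.7]
tcp_rot: [3.141, -0.0, -2.96]
contact_force: [-0.8, -0.2, -0.4]
grip_width: 92.1
finger_force: 0.0
```

Emit:
send_rows(rows=[{"x":-0.12,"y":-0.12,"z":0,"ax":0,"ay":0,"az":0,"jaw":1},{"x":-0.28,"y":-0.28,"z":0,"ax":0,"ay":0,"az":0,"jaw":1},{"x":-0.45,"y":-0.45,"z":0,"ax":0,"ay":0,"az":0,"jaw":1},{"x":-0.6,"y":-0.6,"z":0,"ax":0,"ay":0,"az":0,"jaw":1},{"x":-0.73,"y":-0.73,"z":0,"ax":0,"ay":0,"az":0,"jaw":1},{"x":-0.84,"y":-0.84,"z":0,"ax":0,"ay":0,"az":0,"jaw":1},{"x":-0.92,"y":-0.92,"z":0,"ax":0,"ay":0,"az":0,"jaw":1},{"x":-0.95,"y":-0.95,"z":0,"ax":0,"ay":0,"az":0,"jaw":1},{"x":-0.95,"y":-0.95,"z":0,"ax":0,"ay":0,"az":0,"jaw":1},{"x":-0.95,"y":-0.95,"z":0,"ax":0,"ay":0,"az":0,"jaw":1}])

```text
time: 2.6
tool_pos: [494.6, 177.4, 330.9]
tcp_rot: [3.141, 0.0, -2.959]
contact_force: [-0.6, 0.5, 0.4]
grip_width: 92.2
finger_force: 0.0
```

Emit:
send_rows(rows=[{"x":0,"y":-0.12,"z":0,"ax":0,"ay":0,"az":0,"jaw":1},{"x":0,"y":-0.3,"z":0,"ax":0,"ay":0,"az":0,"jaw":1},{"x":0,"y":-0.5,"z":0,"ax":0,"ay":0,"az":0,"jaw":1},{"x":0,"y":-0.7,"z":0,"ax":0,"ay":0,"az":0,"jaw":1},{"x":0,"y":-0.85,"z":0,"ax":0,"ay":0,"az":0,"jaw":1},{"x":0,"y":-0.95,"z":0,"ax":0,"ay":0,"az":0,"jaw":1},{"x":0,"y":-1,"z":0,"ax":0,"ay":0,"az":0,"jaw":1},{"x":0,"y":-1,"z":0,"ax":0,"ay":0,"az":0,"jaw":1},{"x":0,"y":-1,"z":0,"ax":0,"ay":0,"az":0,"jaw":1},{"x":0,"y":-1,"z":0,"ax":0,"ay":0,"az":0,"jaw":1}])

```text
time: 3.85
tool_pos: [531.2, -19.2, 330.8]
tcp_rot: [3.141, 0.0, -2.959]
contact_force: [0.4, -0.3, -0.4]
grip_width: 92.1
finger_force: 0.0
```

Emit:
send_rows(rows=[{"x":0,"y":-0.1,"z":0,"ax":0,"ay":0,"az":0,"jaw":1},{"x":0,"y":-0.25,"z":0.05,"ax":0,"ay":0,"az":0,"jaw":1},{"x":0,"y":-0.38,"z":0.15,"ax":0,"ay":0,"az":0,"jaw":1},{"x":0,"y":-0.464,"z":0.3,"ax":0,"ay":0,"az":0,"jaw":1},{"x":0,"y":-0.464,"z":0.5,"ax":0,"ay":0,"az":0,"jaw":1},{"x":0,"y":-0.464,"z":0.7,"ax":0,"ay":0,"az":0,"jaw":1},{"x":0,"y":-0.464,"z":0.88,"ax":0,"ay":0,"az":0,"jaw":1},{"x":0,"y":-0.464,"z":0.98,"ax":0,"ay":0,"az":0,"jaw":1},{"x":0,"y":-0.464,"z":1,"ax":0,"ay":0,"az":0,"jaw":1},{"x":0,"y":-0.464,"z":1,"ax":0,"ay":0,"az":0,"jaw":1}])

```text
time: 5.1
tool_pos: [548.4, -111.9, 131.2]
tcp_rot: [-3.141, 0.001, -2.96]
contact_force: [0.4, 0.9, -0.0]
grip_width: 91.8
finger_force: 0.0
```

```bash
python3 - <<'E'
from h import *
p,d=bot.capture("scene"); cv2.imwrite("pics/s1.png",p[:,:,::-1]); print(bot.get_obs())
E
```

```text
{'time': 5.15, 'joint_positions': array([-3.37954846e-01,  4.94952005e-01,  1.56260703e+00,  2.02482860e-06,
        1.08238407e+00, -2.09004339e+00]), 'dq': array([ 0.0040074 , -0.00884132, -0.00403479,  0.00094291, -0.00028659,
        0.00337347]), 'tau': array([-9.21596820e-02, -4.75579584e+01, -2.15258038e+01, -6.90389634e-02,
        4.99131158e-02, -6.71568298e-03]), 'tool_pos': array([ 548.67646829, -111.84417446,  131.6076494 ]), 'tcp_rot': array([-3.14077566e+00,  1.43301060e-03, -2.96030080e+00]), 'contact_force': array([ 0.16437364,  0.26949065, -0.30366092]), 'moment': array([ 0.03185664,  0.04539971, -0.00130645]), 'finger_force': 0.0, 'grip_width': 91.76918323024888}
```

View pics/s1.png

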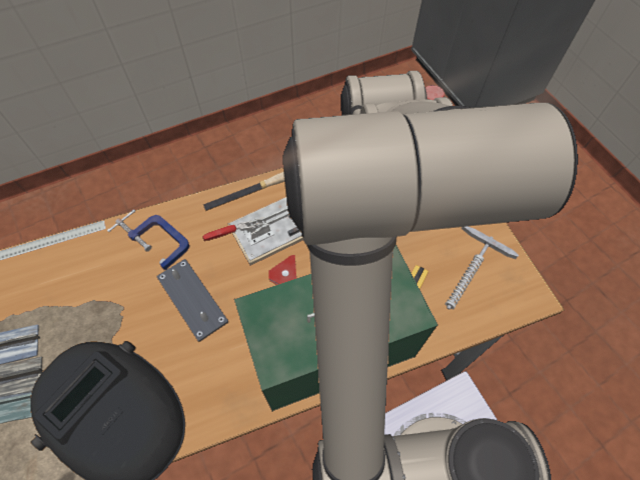

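The arm is over the long template and clear of the toolbox, with forearm and wrist well above it. Descending to z≈13, then closing.

Emit:
send_rows(rows=[{"x":0,"y":0.003,"z":0.08,"ax":0,"ay":0,"az":0,"jaw":1},{"x":0,"y":0.005,"z":0.18,"ax":0,"ay":0,"az":0,"jaw":1},{"x":0,"y":0.005,"z":0.28,"ax":0,"ay":0,"az":0,"jaw":1},{"x":0,"y":0.005,"z":0.37,"ax":0,"ay":0,"az":0,"jaw":1},{"x":0,"y":0.005,"z":0.45,"ax":0,"ay":0,"az":0,"jaw":1},{"x":0,"y":0.005,"z":0.52,"ax":0,"ay":0,"az":0,"jaw":1},{"x":0,"y":0.005,"z":0.57,"ax":0,"ay":0,"az":0,"jaw":1},{"x":0,"y":0.005,"z":0.59,"ax":0,"ay":0,"az":0,"jaw":1},{"x":0,"y":0.005,"z":0.59,"ax":0,"ay":0,"az":0,"jaw":1},{"x":0,"y":0.005,"z":0.59,"ax":0,"ay":0,"az":0,"jaw":1}])

```text
time: 6.4
tool_pos: [548.3, -110.3, 13.2]
tcp_rot: [-3.141, 0.001, -2.96]
contact_force: [-0.4, 0.8, -0.5]
grip_width: 91.9
finger_force: 0.0
```

Emit:
send_rows(rows=[{"x":0,"y":0,"z":0,"ax":0,"ay":0,"az":0,"jaw":-1},{"x":0,"y":0,"z":0,"ax":0,"ay":0,"az":0,"jaw":-1},{"x":0,"y":0,"z":0,"ax":0,"ay":0,"az":0,"jaw":-1},{"x":0,"y":0,"z":0,"ax":0,"ay":0,"az":0,"jaw":-1},{"x":0,"y":0,"z":0,"ax":0,"ay":0,"az":0,"jaw":-1},{"x":0,"y":0,"z":0,"ax":0,"ay":0,"az":0,"jaw":-1},{"x":0,"y":0,"z":0,"ax":0,"ay":0,"az":0,"jaw":-1},{"x":0,"y":0,"z":0,"ax":0,"ay":0,"az":0,"jaw":-1},{"x":0,"y":0,"z":0,"ax":0,"ay":0,"az":0,"jaw":-1},{"x":0,"y":0,"z":0,"ax":0,"ay":0,"az":0,"jaw":-1}])

```text
time: 7.65
tool_pos: [547.9, -110.3, 12.7]
tcp_rot: [-3.141, 0.0, -2.96]
contact_force: [0.1, -1.0, -0.2]
grip_width: 23.5
finger_force: 30.0
```

Emit:
send_rows(rows=[{"x":0,"y":0,"z":-0.08,"ax":0,"ay":0,"az":0,"jaw":-1},{"x":0,"y":0,"z":-0.22,"ax":0,"ay":0,"az":0,"jaw":-1},{"x":0,"y":0,"z":-0.38,"ax":0,"ay":0,"az":0,"jaw":-1},{"x":0,"y":0.03,"z":-0.54,"ax":0,"ay":0,"az":0,"jaw":-1},{"x":-0.01,"y":0.1,"z":-0.69,"ax":0,"ay":0,"az":0,"jaw":-1},{"x":-0.03,"y":0.2,"z":-0.82,"ax":0,"ay":0,"az":0,"jaw":-1},{"x":-0.06,"y":0.32,"z":-0.92,"ax":0,"ay":0,"az":0,"jaw":-1},{"x":-0.08,"y":0.44,"z":-0.98,"ax":0,"ay":0,"az":0,"jaw":-1},{"x":-0.1,"y":0.54,"z":-1,"ax":0,"ay":0,"az":0,"jaw":-1},{"x":-0.1,"y":0.6,"z":-1,"ax":0,"ay":0,"az":0,"jaw":-1}])

```text
time: 8.9
tool_pos: [545.6, 12.5, 212.8]
tcp_rot: [3.141, -0.0, -2.959]
contact_force: [-0.3, -0.3, -3.1]
grip_width: 23.9
finger_force: 30.0
```

Emit:
send_rows(rows=[{"x":-0.02,"y":0.08,"z":0,"ax":0,"ay":0,"az":0,"jaw":-1},{"x":-0.07,"y":0.2,"z":0,"ax":0,"ay":0,"az":0,"jaw":-1},{"x":-0.13,"y":0.34,"z":0,"ax":0,"ay":0,"az":0,"jaw":-1},{"x":-0.19,"y":0.48,"z":0,"ax":0,"ay":0,"az":0,"jaw":-1},{"x":-0.25,"y":0.62,"z":0,"ax":0,"ay":0,"az":0,"jaw":-1},{"x":-0.31,"y":0.76,"z":0,"ax":0,"ay":0,"az":0,"jaw":-1},{"x":-0.36,"y":0.88,"z":0,"ax":0,"ay":0,"az":0,"jaw":-1},{"x":-0.38,"y":0.96,"z":0,"ax":0,"ay":0,"az":0,"jaw":-1},{"x":-0.38,"y":1,"z":0,"ax":0,"ay":0,"az":0,"jaw":-1},{"x":-0.38,"y":1,"z":0,"ax":0,"ay":0,"az":0,"jaw":-1}])

```text
time: 10.15
tool_pos: [584.2, 221.8, 212.5]
tcp_rot: [-3.141, -0.001, -2.96]
contact_force: [0.4, -1.6, -3.0]
grip_width: 23.7
finger_force: 30.0
```

Emit:
send_rows(rows=[{"x":0,"y":0.06,"z":0,"ax":0,"ay":0,"az":0,"jaw":-1},{"x":0,"y":0.16,"z":0,"ax":0,"ay":0,"az":0,"jaw":-1},{"x":0,"y":0.27,"z":0,"ax":0,"ay":0,"az":0,"jaw":-1},{"x":0,"y":0.37,"z":0.05,"ax":0,"ay":0,"az":0,"jaw":-1},{"x":0,"y":0.45,"z":0.13,"ax":0,"ay":0,"az":0,"jaw":-1},{"x":0,"y":0.5,"z":0.22,"ax":0,"ay":0,"az":0,"jaw":-1},{"x":0,"y":0.525,"z":0.3,"ax":0,"ay":0,"az":0,"jaw":-1},{"x":0,"y":0.525,"z":0.35,"ax":0,"ay":0,"az":0,"jaw":-1},{"x":0,"y":0.525,"z":0.37,"ax":0,"ay":0,"az":0,"jaw":-1},{"x":0,"y":0.525,"z":0.37,"ax":0,"ay":0,"az":0,"jaw":-1}])

```text
time: 11.4
tool_pos: [565.9, 324.7, 138.9]
tcp_rot: [3.142, 0.0, -2.961]
contact_force: [-0.1, 0.5, -2.6]
grip_width: 23.7
finger_force: 30.0
```

```bash
python3 - <<'E'
from h import *
o=bot.get_obs(); print(o["tool_pos"],o["tcp_rot"])
p,d=bot.capture("top"); np.savez("pics/t2.npz",p=p,d=d)
q,e=bot.capture("scene"); np.savez("pics/s2.npz",p=q,d=e)
a=cv2.resize(p[150:330,60:300],(400,300)); b=cv2.resize(q[220:400,80:320],(400,300))
cv2.imwrite("pics/two.png",np.vstack([np.hstack([a,b])])[:,:,::-1])
E
```

```text
[565.93602534 324.65747072 138.86735983] [ 3.14155183e+00  3.14802089e-04 -2.96082414e+00]
```

View pics/two.png

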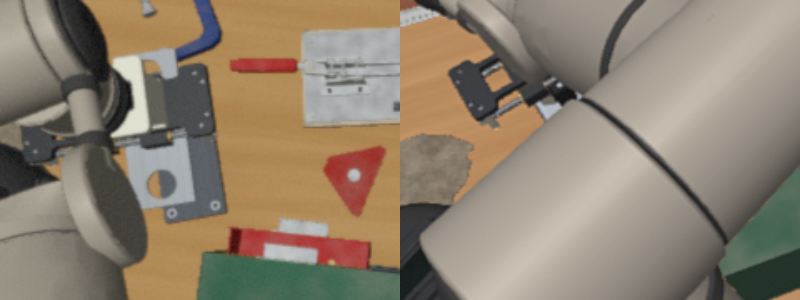

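In the top view the near hole is at about pixel (157,260) over the jig's near end. I'll check where it lies against the near pin.

```bash
python3 - <<'E'
from h import *
z=np.load("pics/t2.npz");p=z["p"];hsv=cv2.cvtColor(p,cv2.COLOR_RGB2HSV)
roi=np.zeros((480,640),np.uint8); roi[238:278,136:172]=1
m=((hsv[...,1]<60)&(hsv[...,2]>100)).astype(np.uint8)*roi
cs,h=cv2.findContours(m,cv2.RETR_CCOMP,cv2.CHAIN_APPROX_NONE)
for c,hh in zip(cs,h[0]):
    if cv2.contourArea(c)>30:
        r=cv2.minAreaRect(ray("top",c[:,0,:],132.)[:,:2].astype(np.float32)); print(hh[3],r,cv2.boundingRect(c))
a=np.radians(10.5);print("near pin",566.2-65*np.cos(a),324.7-65*np.sin(a))
# pins in first image: pin tips (z=54)
for uv in ((130+93/2.8,170+98/2.8),(130+118/2.8,170+264/2.8)): print(ray("top",uv,45.))
E
```

```text
-1 ((508.4724426269531, 319.9149169921875), (76.6299819946289, 66.44669342041016), 2.655210018157959) (136, 238, 36, 40)
0 ((503.5925598144531, 316.72332763671875), (27.36890983581543, 29.1445255279541), 47.07001495361328) (148, 252, 15, 18)
near pin 502.28843100834297 312.8546908430104
[[627.28598306 334.38557146  45.        ]]
[[501.73390188 309.7800497   45.        ]]
```

Emit:
send_rows(rows=[{"x":0,"y":-0.01,"z":0.05,"ax":0,"ay":0,"az":0,"jaw":-1},{"x":0,"y":-0.01,"z":0.12,"ax":0,"ay":0,"az":0,"jaw":-1},{"x":0,"y":-0.01,"z":0.2,"ax":0,"ay":0,"az":0,"jaw":-1},{"x":0,"y":-0.01,"z":0.27,"ax":0,"ay":0,"az":0,"jaw":-1},{"x":0,"y":-0.01,"z":0.32,"ax":0,"ay":0,"az":0,"jaw":-1},{"x":0,"y":-0.01,"z":0.36,"ax":0,"ay":0,"az":0,"jaw":-1},{"x":0,"y":-0.01,"z":0.38,"ax":0,"ay":0,"az":0,"jaw":-1},{"x":0,"y":-0.01,"z":0.4,"ax":0,"ay":0,"az":0,"jaw":-1},{"x":0,"y":-0.01,"z":0.41,"ax":0,"ay":0,"az":0,"jaw":-1},{"x":0,"y":-0.01,"z":0.41,"ax":0,"ay":0,"az":0,"jaw":-1}])

```text
time: 12.75
tool_pos: [566.0, 323.2, 56.8]
tcp_rot: [3.141, 0.0, -2.96]
contact_force: [0.6, 0.2, -3.0]
grip_width: 23.9
finger_force: 30.0
```

```bash
python3 - <<'E'
from h import *
o=bot.get_obs(); print(o["tool_pos"],o["contact_force"],o["moment"],o["tcp_rot"])
p,d=bot.capture("top"); np.savez("pics/t3.npz",p=p,d=d)
cv2.imwrite("pics/t3.png",cv2.resize(p[200:300,120:240],(720,600),interpolation=cv2.INTER_CUBIC)[:,:,::-1])
E
```

```text
[566.00277547 323.17575927  56.82131495] [ 0.58177994  0.22626011 -2.97411244] [ 0.0118029  -0.01069686 -0.00774677] [ 3.14147737e+00  1.83742381e-04 -2.96010607e+00]
```

View pics/t3.png

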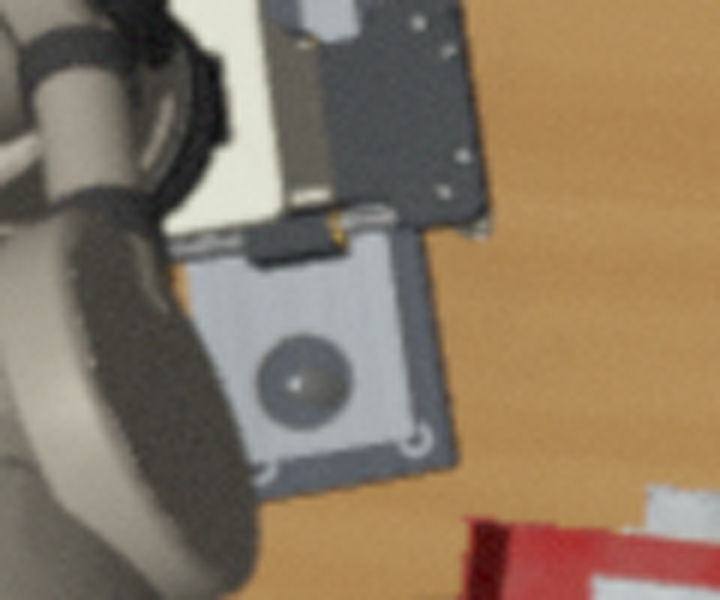

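The near pin's tip, at crop (299,382), is well centred in its hole (305,382), and there's no contact force. Lowering gently onto the base.

Emit:
send_rows(rows=[{"x":0,"y":0,"z":0.025,"ax":0,"ay":0,"az":0,"jaw":-1},{"x":0,"y":0,"z":0.05,"ax":0,"ay":0,"az":0,"jaw":-1},{"x":0,"y":0,"z":0.075,"ax":0,"ay":0,"az":0,"jaw":-1},{"x":0,"y":0,"z":0.1,"ax":0,"ay":0,"az":0,"jaw":-1},{"x":0,"y":0,"z":0.12,"ax":0,"ay":0,"az":0,"jaw":-1},{"x":0,"y":0,"z":0.135,"ax":0,"ay":0,"az":0,"jaw":-1},{"x":0,"y":0,"z":0.145,"ax":0,"ay":0,"az":0,"jaw":-1},{"x":0,"y":0,"z":0.149,"ax":0,"ay":0,"az":0,"jaw":-1},{"x":0,"y":0,"z":0.151,"ax":0,"ay":0,"az":0,"jaw":-1},{"x":0,"y":0,"z":0.151,"ax":0,"ay":0,"az":0,"jaw":-1}])

```text
time: 14.05
tool_pos: [566.0, 323.2, 26.7]
tcp_rot: [3.141, 0.0, -2.96]
contact_force: [-0.4, -0.4, -2.4]
grip_width: 23.9
finger_force: 30.0
```

Emit:
send_rows(rows=[{"x":0,"y":0,"z":0.003,"ax":0,"ay":0,"az":0,"jaw":-1},{"x":0,"y":0,"z":0.006,"ax":0,"ay":0,"az":0,"jaw":-1},{"x":0,"y":0,"z":0.006,"ax":0,"ay":0,"az":0,"jaw":-1},{"x":0,"y":0,"z":0.006,"ax":0,"ay":0,"az":0,"jaw":-0.3},{"x":0,"y":0,"z":0.006,"ax":0,"ay":0,"az":0,"jaw":0.3},{"x":0,"y":0,"z":0.006,"ax":0,"ay":0,"az":0,"jaw":0.3},{"x":0,"y":0,"z":0.006,"ax":0,"ay":0,"az":0,"jaw":0.3},{"x":0,"y":0,"z":0.006,"ax":0,"ay":0,"az":0,"jaw":0.3},{"x":0,"y":0,"z":0.006,"ax":0,"ay":0,"az":0,"jaw":0.3},{"x":0,"y":0,"z":0.006,"ax":0,"ay":0,"az":0,"jaw":0.3}])

```text
time: 15.3
tool_pos: [565.9, 323.2, 25.3]
tcp_rot: [3.142, 0.0, -2.96]
contact_force: [0.8, -0.7, 0.3]
grip_width: 59.7
finger_force: 0.0
```

Emit:
send_rows(rows=[{"x":0,"y":0,"z":-0.05,"ax":0,"ay":0,"az":0,"jaw":0.3},{"x":0,"y":0,"z":-0.15,"ax":0,"ay":0,"az":0,"jaw":0.3},{"x":0,"y":0,"z":-0.3,"ax":0,"ay":0,"az":0,"jaw":0.3},{"x":0,"y":0,"z":-0.5,"ax":0,"ay":0,"az":0,"jaw":0.3},{"x":0,"y":0,"z":-0.7,"ax":0,"ay":0,"az":0,"jaw":0.3},{"x":0,"y":0,"z":-0.85,"ax":0,"ay":0,"az":0,"jaw":0.3},{"x":0,"y":0,"z":-0.95,"ax":0,"ay":0,"az":0,"jaw":0.3},{"x":0,"y":0,"z":-1,"ax":0,"ay":0,"az":0,"jaw":0.3},{"x":0,"y":0,"z":-1,"ax":0,"ay":0,"az":0,"jaw":0.3},{"x":0,"y":0,"z":-1,"ax":0,"ay":0,"az":0,"jaw":0.3}])

```text
time: 16.55
tool_pos: [565.5, 323.0, 224.3]
tcp_rot: [-3.141, -0.002, -2.96]
contact_force: [-0.5, 0.4, -0.1]
grip_width: 59.5
finger_force: 0.0
```

Emit:
send_rows(rows=[{"x":0,"y":-0.1,"z":-0.1,"ax":0,"ay":0,"az":0,"jaw":0.3},{"x":0,"y":-0.25,"z":-0.25,"ax":0,"ay":0,"az":0,"jaw":0.3},{"x":0,"y":-0.45,"z":-0.4,"ax":0,"ay":0,"az":0,"jaw":0.3},{"x":0,"y":-0.65,"z":-0.45,"ax":0,"ay":0,"az":0,"jaw":0.3},{"x":0,"y":-0.8,"z":-0.5,"ax":0,"ay":0,"az":0,"jaw":0.3},{"x":0,"y":-0.92,"z":-0.5,"ax":0,"ay":0,"az":0,"jaw":0.3},{"x":0,"y":-1,"z":-0.5,"ax":0,"ay":0,"az":0,"jaw":0.3},{"x":0,"y":-1,"z":-0.5,"ax":0,"ay":0,"az":0,"jaw":0.3},{"x":0,"y":-1,"z":-0.5,"ax":0,"ay":0,"az":0,"jaw":0.3},{"x":0,"y":-1,"z":-0.5,"ax":0,"ay":0,"az":0,"jaw":0.3}])

```text
time: 17.8
tool_pos: [601.9, 127.3, 325.3]
tcp_rot: [3.141, -0.0, -2.959]
contact_force: [0.4, 0.6, -0.1]
grip_width: 59.6
finger_force: 0.0
```

```bash
python3 - <<'E'
from h import *
p,d=bot.capture("top"); C=cloud("top",d)
cv2.imwrite("pics/t4.png",cv2.resize(p[170:310,110:310],(800,560),interpolation=cv2.INTER_CUBIC)[:,:,::-1])
E
```

```text
(no output)
```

View pics/t4.png

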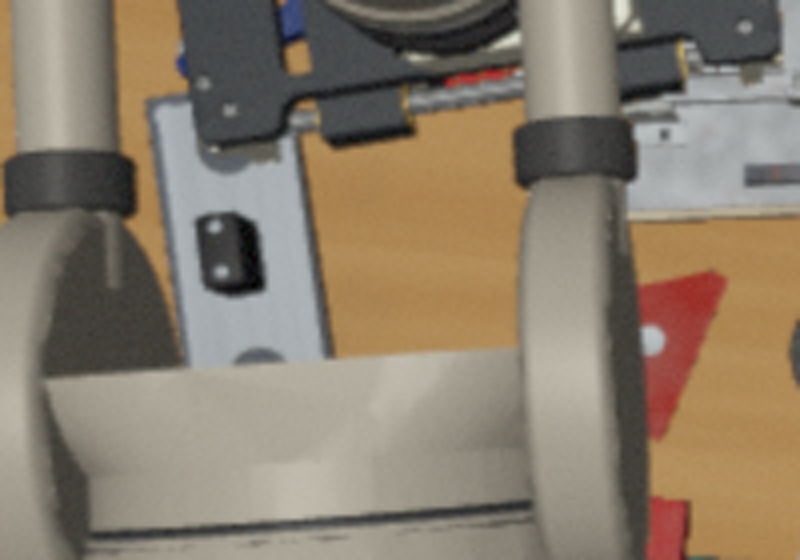

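The plate lies squarely over the jig, with base edges showing evenly around it and the grip at crop (230,252). The gripper is clear, so I'll hand it in.

```bash
python3 -c "
from plant import bot
print(bot.close_job())"
```

```text
the job is handed in; nothing more can be done
None
```

I set the long template down on the jig and let go, the short template was never approached, and I handed the job in at about 18 s; the judge returned no verdict, and I saw only the near pin enter its hole, though the plate's final height and squareness fit both.

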